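# Clip the grooming things into the stand and close it with its tray

## Task

Tidy the grooming corner: push every handled thing lying on the table (hairbrush, hand mirror, comb, folding fan; two or three of the four are there) by its handle fully home into the clip stand, one in each pair of orange spring jaws, whichever you like. Then fit the blue tray on top so that all four corner holes drop over the four posts and it sits level on their shoulders, and last stand the green bowl and the amber jar upright on the tray's two round cork pads, one on each. Leave all the other things where they are.

Things in the scene. Friction and masses are not known exactly. Their poses are not given: they have to be found in the camera images.
- brush_mid (a point): dark brown wooden hairbrush: flat head 57 x 46 x 18 mm with black bristles on top (27 mm high with them). Its handle is a round rod 20 mm thick and 110 mm long, ending in a flat cap 8 mm long, 34 mm wide, 20 mm high. The point is the middle of the handle, on its axis (10 mm up when it lies on the table); x runs towards the head, which spans x = 55 to 112 mm; z up. 60 to 90 g. It may be absent.
- mirror_mid (a point): white plastic hand mirror: rectangular head 57 x 48 x 16 mm with a silver face. Its handle is a round rod 20 mm thick and 110 mm long, ending in a flat cap 8 mm long, 34 mm wide, 20 mm high. The point is the middle of the handle, on its axis (10 mm up when it lies on the table); x runs towards the head, which spans x = 55 to 112 mm; z up. 60 to 90 g. It may be absent.
- comb_mid (a point): pink handled comb: head 57 x 43 x 12 mm with teeth to one side. Its handle is a round rod 20 mm thick and 110 mm long, ending in a flat cap 8 mm long, 34 mm wide, 20 mm high. The point is the middle of the handle, on its axis (10 mm up when it lies on the table); x runs towards the head, which spans x = 55 to 112 mm; z up. 60 to 90 g. It may be absent.
- fan_mid (a point): folding fan, shut, with a bamboo-coloured handle: red and cream head 57 x 30 x 19 mm. Its handle is a round rod 20 mm thick and 110 mm long, ending in a flat cap 8 mm long, 34 mm wide, 20 mm high. The point is the middle of the handle, on its axis (10 mm up when it lies on the table); x runs towards the head, which spans x = 55 to 112 mm; z up. 60 to 90 g. It may be absent.
- hold0 (a point): First of three like holders of the clip stand (at x = -74 mm). The point: where the axis of a seated handle lies, at the middle of its length, 44 mm above the table. The handle lies along this frame's y, either way round, on two saddles at y = +-36 mm. Between them (y = -30 to 30 mm) there is room for fingers, down to 25 mm below the point.
- hold1 (a point): Middle holder (at x = 0), like hold0. In each holder, two pairs of orange spring jaws (y = 30 to 42 mm either side of the middle) slide apart in x. Their rounded lips lie 9 mm above the point, 14 mm apart when shut; above them a funnel widens to about 35 mm at the top, 28 mm above the point.
- hold2 (a point): Last holder (at x = 74 mm), like hold0. In each holder a handle pushed straight down spreads the slippery lips (10 to 20 N in all), which spring back over it; it is home when its axis is at the point.
- stand_top (a point): Clip stand, fixed: white base 260 x 150 x 12 mm (x along the long side), three spring holders, four brown posts 22 mm thick at x = +-116, y = +-60 mm. The point is its middle at the height of the post shoulders, 78 mm above the table, where the seated tray's underside lies. On each shoulder a steel pin 8 mm thick with a round tip rises 22 mm.
- tray_mid (a point): Blue plastic tray, loose, 260 x 150 mm (x along the long side), floor 8 mm thick, rim 16 mm high, 350 g. The point is the centre of its underside. Four 14 mm holes at x = +-116, y = +-60 mm go over the pins of the stand, either way round.
- tray_grip (a point): Grip point on the tray's white upright handle at its centre, 35 mm above the underside. The handle is 14 mm thick in the tray's x, 50 mm long in its y, and reaches from 8 to 53 mm above the underside.
- pad0 (a point): Centre of one of the two flat round cork pads (90 mm across) on the tray's floor, 66 mm from the centre along the tray's -x, 8 mm above the underside.
- pad1 (a point): Centre of the other cork pad, 66 mm from the centre along the tray's +x, 8 mm above the underside.
- bowl_mid (a point): Small green ceramic bowl, 62 mm across and 45 mm high, sides upright from 15 mm up, wall 4 mm, foot 42 mm across, 130 g. The point is at its centre, half-way up.
- bowl: The same green bowl: origin at the centre of its underside.
- jar_mid (a point): Amber glass jar with a white lid, shut, 56 mm across and 55 mm high, 180 g. The point is at its centre, half-way up.
- jar: The same jar: origin at the centre of its underside.
- spoon: Stainless steel spoon, 170 mm, lying beyond the stand. To be left alone.
- hairclip: Brown hair clip, 85 x 30 mm, lying beyond the stand and tray. To be left alone.
- lotion: Green lotion bottle with white cap, 54 mm across, 130 mm high. To be left alone.
- soapbox: Yellow soap box, 90 x 60 x 35 mm. To be left alone.

How it is judged:
By the outcome, as a careful person would: the job done as asked, in the order asked, and still so for the second after the job is handed in, with the robot touching nothing.
Of brush, mirror, comb, fan only 2 to 3 are there at a start; the rules pass over those that are not, and their reading is None.
At some moment in a run one of brush, mirror, comb, fan, bowl, jar may be knocked a few centimetres aside while the robot is not near it.
It also fails if it takes over 210 s, if anything falls off the work surface, if the arm or the gripper's body presses on something with over 40 N, if the wrist force passes 120 N, or if a joint passes its speed limit or range.

## Robot

A 6-joint arm with a two-finger parallel gripper is mounted at the origin on the work surface. World frame = base frame: x ahead of the robot, y to its left, z up, the work surface at z = 0. Lengths are in m, angles in rad, forces in N, time in s.
With the tool pointing down it reaches from about 0.25 to 0.775 m from the base axis. Payload 4 kg.
Tool frame: the origin (TCP) lies midway between the tips of the shut fingers; the grasp point (between the pads) lies 19 mm behind it (bot.grip_depth is the distance from the TCP to the grasp point, in m); z points along the fingers, y is the line along which they close (so a half turn about z gives the same grasp; the last joint's range is limited). The gripper opens to 85 mm and grips with 20 to 120 N. Pads are 22 mm wide; open, the fingers measure 114 mm over their backs; the gripper's body (76 mm by 85 mm) begins 54 mm behind the grasp point. The pads swing forward as they close: fully open they stand 13 mm farther back than shut.
Start: joints at [-1.347, 0.087, 1.371, -0, 1.684, -0.103], TCP at [0.177, -0.521, 0.231] pointing down, gripper open.
Joint ranges: [-3.1, 3.1], [-0.76, 2.03], [0.27, 2.55], [-1.08, 4.22], [0.17, 2.65], [-2.57, 2.57]. Speed limits (rad/s): [2.79, 2.79, 3.14, 3.14, 3.14, 3.14].

## Interface

Orientations are given as a rotation vector (axis times angle).
In Python, from plant import bot gives the robot as it stands. The module is installed in compiled form; this text tells all that it offers.
- The arm moves only by the tool move_arm, never from a script. Its argument "deltas" is a list that holds one entry, the list of rows, each a list of 5 numbers: the closure in counts, from 0 (fully open) to 255 (shut), then the shift along the world's x, y, z in units of 40 mm (1.0 is 40 mm), then the turn about the world's z in degrees. A call has 1 to 12 rows; each row shifts and turns the commanded pose from where the row before left it; what a row does not reach is not made up. A row lasts 1/12 s, in which the tool goes at most 41.7 mm and 7.16 degrees, less where a joint would pass 70% of its speed; a pose out of reach is approached as far as the arm can. A call is refused whole if a number of a shift passes 1 or a number of a turn 7.16, either way. A call with a gripper value outside its range is refused whole. The fingers move at their own pace and stop on an object; the grip force is fixed at half the most. Time passes only in rows, so rows that do not move let the fingers close. It gives the time, the measured TCP pose, the force, the opening and the grip force at its end, in the units of the state.
- bot.state(): the state, without advancing time (a new reading comes with each control period).
- bot.grab_frame(name): name is "scene" or "top"; returns a dict with "image" (400x640x3 uint8, red, green, blue), "range_z" (400x640 float32, m along the optical axis (not along the pixel's ray), 0 where there is no reading), "intrinsics" (3x3 intrinsics, pixels), "k1" (the pictures are not rectified: a ray, as slopes to the right and down, at radius r is drawn at 1 + k1 r^2 times it, then the intrinsics apply), "R" (3x3) and "t" (3): a world point X has camera coordinates R X + t. Camera axes: x right, y down, z forward; pixel columns grow to the right and rows downward; lengths in m; the calibration is good to about 2 mm. A picture is of the moment at which its call begins.
- bot.close_job(): hands the job in; it is judged then, once.
Trained networks look in a picture, given as the dict that the camera call returned (one of the last four; its "shot" number tells which), for a name from the list of things; names that differ only in an ending like _2 or _b are one class to them, and where a whole thing is asked for, a point or a joint stands for the part that bears it (a point fixed in the world has none). Each returns a list of dicts, best first, with "p" (0 to 1); they miss things now and then, are a little off and sometimes report something else, mostly with a low value. They report only what shows in the picture. A call takes as long as a camera call.
- bot.look_for(picture, query): "xyz" ([x, y, z] in m, in world coordinates, good to about 4 mm: the middle of the surface that is visible of it).
- bot.masks_of(picture, query): "mask" (400x640 bool, what is visible of it).
The state is a dict: "t": time; "qpos": joint angles; "joint_vel": joint speeds; "joint_torque": joint torques, N m; "position": TCP position; "eef_rot": TCP orientation; "wrist_force": force on the tool from outside, world axes, zero at the start; "torque": the same for the moment, N m; "width": opening from 0.0 (shut) to 1.0 (fully open); "grasp_force": force on a finger pad.
Only numpy, scipy, OpenCV 4.12 (cv2) and the standard library are available. Lean on these libraries where they do the work, as an engineer would, in place of code of your own. Each camera call takes 0.05 s, during which the arm holds its last target. There are 200 camera calls.

## Working session

There is one attempt and no reset: what is moved stays moved. The work goes in short steps, Python scripts to look and compute and a tool call to move; the robot and the scene stay as the last step left them, time stands still between calls to the robot, and variables do not carry over. Pictures are saved under pics/ and viewed, at most 14 in all, crops included, and the job is handed in when it is done.

Besides the shell and the picture viewer there is one more tool, called as a command line: name --argument value ..., lists and objects as JSON in quotes. move_arm: Moves the arm, as the interface text tells. Its arguments: {"type":"object","properties":{"deltas":{"type":"array","items":{"type":"array","items":{"type":"array","items":{"type":"number"}}}}},"required":["deltas"]}

```bash
mkdir -p pics
cat > h.py <<'E'
import numpy as np, cv2
from plant import bot
def world(f, mask=None):
    K=np.array(f["intrinsics"]);z=f["range_z"]
    if mask is None: mask=z>0
    v,u=np.nonzero(mask&(z>0))
    d=np.array([f["k1"],0,0,0,0],float)
    p=cv2.undistortPoints(np.stack([u,v],1).astype(float)[:,None],K,d)[:,0]
    zz=z[v,u]
    c=np.c_[p*zz[:,None],zz]
    return (c-np.array(f["t"]))@np.array(f["R"]), u, v
def save(f,n): cv2.imwrite("pics/"+n,f["image"][:,:,::-1])
def rect(P):
    (c,s,a)=cv2.minAreaRect((P[:,:2]*1000).astype(np.float32)); return np.round(c,1),np.round(s,1),round(a,1)
E
python3 - <<'E'
from h import *
print({k:(np.round(v,3) if not isinstance(v,dict) else v) for k,v in bot.state().items()})
T=bot.grab_frame("top");S=bot.grab_frame("scene")
im=np.vstack([T["image"],S["image"]])
save(T,"t0.png");save(S,"s0.png")
for n in "brush_mid mirror_mid comb_mid fan_mid hold1 stand_top tray_mid tray_grip pad0 bowl jar spoon hairclip lotion soapbox".split():
  for N,f in (("T",T),("S",S)):
    r=bot.look_for(f,n)[:2]
    print(n,N,[(np.round(q["xyz"],3).tolist(),round(q["p"],2)) for q in r])
E
```

```text
{'t': np.float64(0.0), 'qpos': array([-1.347,  0.088,  1.372, -0.   ,  1.684, -0.103]), 'joint_vel': array([ 0.001, -0.   ,  0.   , -0.   ,  0.001, -0.001]), 'joint_torque': array([ 0.0000e+00, -3.5186e+01, -3.1328e+01, -0.0000e+00,  1.1000e-02,
        0.0000e+00]), 'position': array([ 0.176, -0.52 ,  0.23 ]), 'eef_rot': array([-3.098, -0.511,  0.   ]), 'wrist_force': array([ 0.475, -0.057, -0.756]), 'torque': array([ 0.012, -0.012,  0.015]), 'grasp_force': np.float64(0.0), 'width': np.float64(1.0)}
brush_mid T [([0.434, -0.433, 0.018], 0.92), ([0.531, -0.153, 0.008], 0.55)]
brush_mid S [([0.437, -0.424, 0.021], 0.89)]
mirror_mid T [([0.534, -0.157, 0.008], 0.75), ([0.634, 0.311, 0.016], 0.69)]
mirror_mid S []
comb_mid T []
comb_mid S [([0.563, 0.152, 0.009], 0.71)]
fan_mid T [([0.432, 0.431, 0.018], 0.81)]
fan_mid S [([0.451, 0.434, 0.018], 0.67)]
hold1 T [([0.544, 0.15, 0.015], 0.8)]
hold1 S [([0.565, 0.155, 0.01], 0.9)]
stand_top T [([0.545, 0.15, 0.014], 0.86)]
stand_top S [([0.559, 0.155, 0.013], 0.66)]
tray_mid T [([0.537, -0.156, 0.007], 0.75)]
tray_mid S [([0.548, -0.144, 0.
[... 303 characters left out ...]
], 0.36)]
bowl S [([0.619, 0.297, 0.031], 0.89), ([0.64, -0.309, 0.038], 0.68)]
jar T [([0.621, -0.315, 0.055], 0.85), ([0.739, 0.135, 0.013], 0.53)]
jar S [([0.634, -0.312, 0.04], 0.68), ([0.769, -0.041, 0.015], 0.6)]
spoon T [([0.772, -0.038, 0.014], 0.75)]
spoon S [([0.77, -0.04, 0.015], 0.8), ([0.768, 0.239, 0.077], 0.28)]
hairclip T [([0.737, 0.134, 0.01], 0.77), ([0.633, 0.311, 0.018], 0.54)]
hairclip S [([0.74, 0.138, 0.009], 0.64)]
lotion T [([0.742, 0.232, 0.089], 0.7)]
lotion S [([0.77, 0.24, 0.075], 0.77), ([0.55, -0.144, 0.008], 0.25)]
soapbox T [([0.62, -0.314, 0.054], 0.41), ([0.535, -0.152, 0.008], 0.38)]
soapbox S [([0.752, -0.217, 0.033], 0.96), ([0.563, 0.157, 0.01], 0.28)]
```

View pics/t0.png

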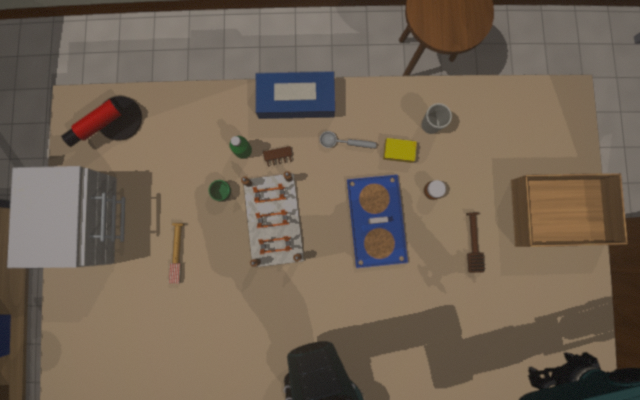

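View pics/s0.png

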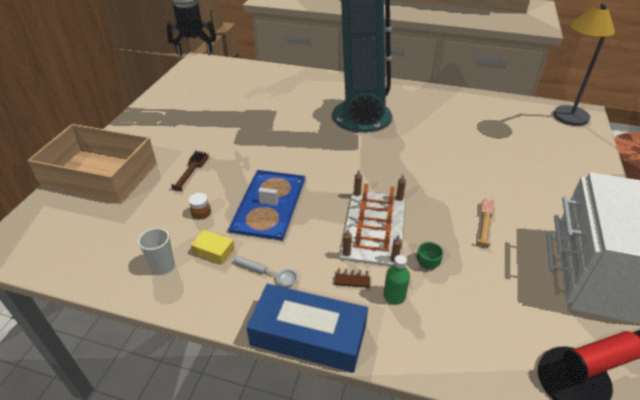

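Top view: brush at (475,240), fan at (177,250), stand (272,220), tray (378,220), bowl (220,190), jar (436,188). No mirror or comb is there.

```bash
cat >> h.py <<'E'
def handled(n,cam="top"):
    f=bot.grab_frame(cam); m=bot.masks_of(f,n)
    P,u,v=world(f,m[0]["mask"]); P=P[P[:,2]>0.006]
    c=P[:,:2].mean(0); w=np.linalg.svd(P[:,:2]-c,full_matrices=False)[2][0]
    s=(P[:,:2]-c)@w; l=(P[:,:2]-c)@np.array([-w[1],w[0]])
    # head end is the longer wide part: bin widths
    print(n,m[0]["p"],len(P),"c",c.round(4),"ang",np.degrees(np.arctan2(w[1],w[0])).round(1),"s",s.min().round(4),s.max().round(4))
    b=np.arange(s.min(),s.max(),.01)
    for a in b:
        k=(s>=a)&(s<a+.01)
        if k.sum(): print(np.round(a*1000), k.sum(), "mid",np.round((c+w*(a+.005)+np.array([-w[1],w[0]])*(l[k].min()+l[k].max())/2)*1000), "w",np.round(1000*np.ptp(l[k])),"z",np.round(1000*P[k,2].max()))
E
python3 - <<'E'
from h import *
handled("brush_mid");handled("fan_mid")
for cam in("top","scene"):
  f=bot.grab_frame(cam)
  P,u,v=world(f)
  k=(abs(P[:,0]-.55)<.17)&(abs(P[:,1]-.15)<.1)&(P[:,2]>.074)&(P[:,2]<.11)
  Q=P[k]; lab=cv2.kmeans(Q[:,:2].astype(np.float32),4,None,(3,100,1e-5),10,cv2.KMEANS_PP_CENTERS)
  for i in range(4):
    q=Q[lab[1][:,0]==i]; print("post",cam,len(q),q.mean(0).round(4),((q.min(0)+q.max(0))/2).round(4),q[:,2].max().round(3))
  for n in("stand_top","tray_mid","bowl","jar"):
    m=bot.masks_of(f,n)
    if not m: print(n,"none");continue
    W,u,v=world(f,m[0]["mask"])
    print(cam,n,round(m[0]["p"],2),rect(W),np.median(W,0).round(3), W[:,2].max().round(3))
    if n=="stand_top": W=W[W[:,2]<.02];print("base",rect(W))
    if n=="tray_mid": W=W[W[:,2]>.035];print("grip",len(W),rect(W),W.mean(0).round(4))
    if n in("bowl","jar"):
      W=W[W[:,2]>.035];print(rect(W))
E
```

```text
brush_mid 0.73 505 c [ 0.4487 -0.4346] ang 179.5 s -0.1014 0.067
-101.0 29 mid [ 545. -436.] w 25.0 z 25.0
-91.0 21 mid [ 535. -437.] w 18.0 z 23.0
-81.0 25 mid [ 525. -436.] w 18.0 z 25.0
-71.0 18 mid [ 515. -436.] w 16.0 z 23.0
-61.0 22 mid [ 505. -435.] w 14.0 z 23.0
-51.0 16 mid [ 495. -436.] w 12.0 z 23.0
-41.0 17 mid [ 485. -436.] w 13.0 z 23.0
-31.0 18 mid [ 475. -435.] w 11.0 z 24.0
-21.0 15 mid [ 465. -434.] w 11.0 z 23.0
-11.0 22 mid [ 455. -436.] w 14.0 z 26.0
-1.0 17 mid [ 445. -435.] w 15.0 z 22.0
9.0 38 mid [ 435. -435.] w 36.0 z 21.0
19.0 44 mid [ 425. -436.] w 41.0 z 28.0
29.0 60 mid [ 415. -436.] w 42.0 z 31.0
39.0 45 mid [ 405. -434.] w 37.0 z 30.0
49.0 59 mid [ 395. -436.] w 42.0 z 30.0
59.0 39 mid [ 385. -438.] w 42.0 z 32.0
fan_mid 0.88 453 c [0.4462 0.4329] ang 176.6 s -0.0907 0.0783
-91.0 35 mid [532. 426.] w 27.0 z 26.0
-81.0 21 mid [522. 429.] w 16.0 z 23.0
-71.0 25 mid [512. 432.] w 19.0 z 23.0
-61.0 23 mid [502. 432.] w 20.0 z 21.0
-51.0 24 mid [492. 432.] w 18.0 z 22.0
-41.0 25 mid [482. 431.] w 18.0 z 24.0
-31.0 20 mid [472. 431.] w 16.0 z 23.0
-21.0 24 m
[... 1457 characters left out ...]
ost scene 51 [0.4255 0.1975 0.0814] [0.4245 0.1973 0.087 ] 0.1
scene stand_top 0.92 (array([498.4, 146.2]), array([358.8, 147.1]), 5.8) [0.56  0.152 0.012] 0.101
base (array([498.4, 146.2]), array([358.8, 147.1]), 5.8)
scene tray_mid 0.66 (array([ 524.8, -157.4]), array([288.6, 163.8]), 4.3) [ 0.55  -0.148  0.007] 0.055
grip 150 (array([ 536.8, -151.1]), array([20., 50.]), 4.8) [ 0.5395 -0.1505  0.0469]
scene bowl 0.73 (array([632.6, 302.9]), array([61.9, 61.8]), 54.2) [0.619 0.303 0.028] 0.048
(array([631.7, 303.4]), array([60.8, 62.1]), 42.1)
scene jar 0.95 (array([ 618.9, -317.2]), array([56.2, 67.6]), 58.1) [ 0.637 -0.313  0.039] 0.058
(array([ 625.5, -320.5]), array([45.9, 48.5]), 14.0)
```

move_arm --deltas '[[[130,0.66,0.18,-0.23,-1.6],[130,0.66,0.18,-0.23,-1.6],[130,0.66,0.18,-0.23,-1.6],[130,0.66,0.18,-0.23,-1.6],[130,0.66,0.18,-0.23,-1.6],[130,0.66,0.18,-0.23,-1.6],[130,0.66,0.18,-0.23,-1.6],[130,0.66,0.18,-0.23,-1.6],[130,0.66,0.18,-0.23,-1.6],[130,0.66,0.18,-0.23,-1.6],[130,0.66,0.18,-0.23,-1.6],[130,0.66,0.18,-0.23,-1.6]]]'

```text
t: 3.3
position: [0.4947, -0.434, 0.1204]
eef_rot: [3.141, -0.015, -0.0]
wrist_force: [0.2, 0.1, 0.3]
width: 0.487
grasp_force: 0.0
```

move_arm --deltas '[[[130,0,0,0,0],[130,0,0,0,0],[130,0,0,0,0]]]'

```text
t: 3.55
position: [0.4931, -0.4346, 0.1209]
eef_rot: [3.141, -0.012, -0.001]
wrist_force: [-0.9, -0.0, 0.0]
width: 0.487
grasp_force: 0.0
```

move_arm --deltas '[[[130,0,0,-0.5,0],[130,0,0,-0.5,0],[130,0,0,-0.5,0],[130,0,0,-0.5,0],[130,0,0,-0.4,0],[130,0,0,-0.3,0],[130,0,0,-0.2,0],[130,0,0,0,0],[160,0,0,0,0],[190,0,0,0,0],[255,0,0,0,0],[255,0,0,0,0]]]'

```text
t: 4.55
position: [0.4942, -0.4355, 0.007]
eef_rot: [3.139, -0.013, 0.004]
wrist_force: [-1.5, -0.2, 3.0]
width: 0.205
grasp_force: 59.3
```

move_arm --deltas '[[[255,0,0,0,0],[255,0,0,0,0],[255,0,0,0,0],[255,0,0,0,0],[255,0,0,0,0]]]'

```text
t: 4.97
position: [0.4942, -0.4355, 0.007]
eef_rot: [3.139, -0.013, 0.004]
wrist_force: [-1.1, -0.6, 6.6]
width: 0.208
grasp_force: 59.5
```

move_arm --deltas '[[[255,0,0,0.5,0],[255,0,0,0.7,0],[255,0,0,0.8,0],[255,0,0,0.8,0],[255,0,0,0.7,0],[255,0,0,0.5,0],[255,0,0,0,0]]]'

```text
t: 5.55
position: [0.4953, -0.4362, 0.1714]
eef_rot: [3.134, -0.013, 0.012]
wrist_force: [1.2, 0.2, 1.0]
width: 0.205
grasp_force: 58.9
```

move_arm --deltas '[[[255,0.1,0.6,0,4],[255,0.1,0.6,0,4],[255,0.1,0.6,0,4],[255,0.1,0.6,0,4],[255,0.1,0.6,0,4],[255,0.1,0.6,0,4],[255,0.1,0.6,0,4],[255,0.1,0.6,0,4],[255,0.1,0.6,0,4],[255,0.1,0.6,0,4],[255,0.1,0.6,0,4],[255,0.1,0.6,0,4]]]'

```text
t: 6.55
position: [0.5404, -0.1448, 0.1625]
eef_rot: [-2.871, -1.27, 0.004]
wrist_force: [0.3, 0.1, -0.4]
width: 0.205
grasp_force: 58.8
```

move_arm --deltas '[[[255,0.1,0.6,0,4],[255,0.1,0.6,0,4],[255,0.1,0.6,0,4],[255,0.1,0.6,0,4],[255,0.1,0.6,0,4],[255,0.1,0.6,0,4],[255,0.1,0.6,0,4],[255,0.1,0.6,0,4],[255,0.1,0.6,0,4],[255,0.1,0.6,0,4],[255,0,0,0,0],[255,0,0,0,0]]]'

```text
t: 7.55
position: [0.5803, 0.0946, 0.1626]
eef_rot: [-2.265, -2.174, 0.005]
wrist_force: [-0.9, 0.4, -0.8]
width: 0.202
grasp_force: 58.8
```

move_arm --deltas '[[[255,0.3,0.5,0,3],[255,0.3,0.5,0,3],[255,0.3,0.5,0,2.4],[255,0.02,0.08,0,0],[255,0,0,0,0],[255,0,0,0,0],[255,0,0,0,0]]]'

```text
t: 8.13
position: [0.6176, 0.1552, 0.1644]
eef_rot: [-2.106, -2.331, 0.002]
wrist_force: [-0.3, -0.2, -0.2]
width: 0.199
grasp_force: 58.9
```

Run:
```python
from h import *
f=bot.grab_frame("top"); save(f,"t1.png")
s=bot.grab_frame("scene")
a=cv2.resize(f["image"][120:300,180:400],None,fx=2.6,fy=2.6); b=cv2.resize(s["image"][140:300,290:470],None,fx=2.6,fy=2.6)
b=cv2.resize(b,(int(b.shape[1]*.5),int(b.shape[0]*.5))) if 0 else b
h=max(a.shape[0],b.shape[0]); o=np.zeros((h,a.shape[1]+b.shape[1],3),np.uint8);o[:a.shape[0],:a.shape[1]]=a;o[:b.shape[0],a.shape[1]:]=b
o=cv2.resize(o,None,fx=.76,fy=.76)
cv2.imwrite("pics/c1.png",o[:,:,::-1]);print(o.shape)
# brush handle in hand: low part axis
P,u,v=world(f); k=(abs(P[:,0]-.62)<.06)&(P[:,1]>-.0)&(P[:,1]<.24)&(P[:,2]>.12)&(P[:,2]<.21)
Q=P[k]
for y in np.arange(0,.24,.02):
    q=Q[(Q[:,1]>=y)&(Q[:,1]<y+.02)]
    if len(q): print(round(y+.01,2),len(q),((q.min(0)+q.max(0))/2)[:2].round(3),q[:,2].max().round(3))
```

```text
(356, 790, 3)
0.03 8 [0.617 0.039] 0.176
0.05 139 [0.628 0.051] 0.187
0.07 134 [0.627 0.071] 0.189
0.09 119 [0.624 0.089] 0.187
0.11 51 [0.621 0.109] 0.182
0.15 3 [0.596 0.144] 0.205
0.21 29 [0.603 0.206] 0.18
```

View pics/c1.png

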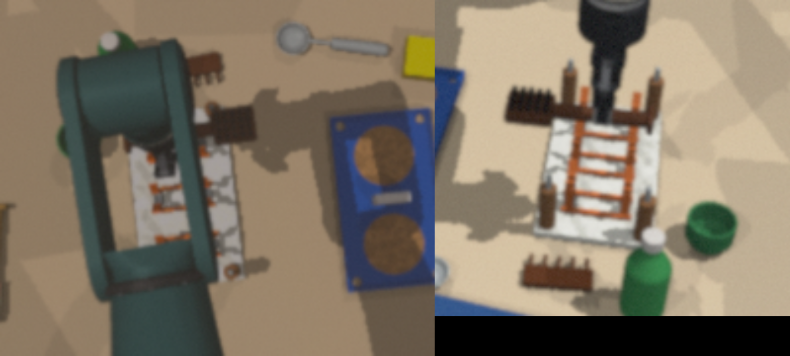

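Run:
```python
from h import *
ax=np.array([np.cos(np.radians(95.9)),np.sin(np.radians(95.9))])
for cam in("top","scene"):
  f=bot.grab_frame(cam)
  P,u,v=world(f); k=(abs(P[:,0]-.62)<.06)&(P[:,1]>-.0)&(P[:,1]<.26)&(P[:,2]>.14)&(P[:,2]<.20)
  Q=P[k]; s=(Q[:,:2]-[.6176,.1552])@ax; l=(Q[:,:2]-[.6176,.1552])@np.array([ax[1],-ax[0]])
  for a in np.arange(-.13,.08,.005):
    q=(s>=a)&(s<a+.005)
    if q.sum()>1: print(cam,round(a*1000),q.sum(),np.round(1000*np.array([l[q].min(),l[q].max()])))
```

```text
top -120 8 [-17.  12.]
top -115 35 [-22.  23.]
top -110 33 [-22.  21.]
top -105 37 [-23.  21.]
top -100 33 [-22.  22.]
top -95 36 [-22.  24.]
top -90 34 [-23.  21.]
top -85 36 [-23.  22.]
top -80 36 [-22.  23.]
top -75 35 [-22.  23.]
top -70 31 [-23.  21.]
top -65 35 [-23.  22.]
top -60 16 [-10.  10.]
top -55 14 [-9.  7.]
top -50 14 [-10.   8.]
top -45 14 [-9.  8.]
top -40 6 [-9.  9.]
top -10 3 [-23. -20.]
top 45 2 [-10. -10.]
top 50 17 [-18.  -2.]
top 55 10 [-19.   2.]
scene -115 21 [-16.  25.]
scene -110 42 [-14.  28.]
scene -105 40 [-16.  26.]
scene -100 37 [-15.  27.]
scene -95 40 [-18.  26.]
scene -90 42 [-15.  27.]
scene -85 38 [-16.  28.]
scene -80 39 [-16.  27.]
scene -75 39 [-21.  28.]
scene -70 42 [-19.  26.]
scene -65 41 [-16.  26.]
scene -60 27 [-14.  25.]
scene -55 18 [-4. 13.]
scene -50 20 [-3. 11.]
scene -45 16 [ 2. 14.]
scene -40 19 [-4. 14.]
scene -35 16 [-5. 11.]
scene -30 21 [-6. 14.]
scene -25 18 [-5. 11.]
scene -20 17 [-2. 12.]
scene -15 15 [ 1. 16.]
scene -10 19 [12. 23.]
scene -5 20 [17. 26.]
scene 0 20 [16. 26.]
scene 5 18 [13. 24.]
scene 10 21 [-4. 17.]
scene 15 19 [-3. 12.]
scene 20 17 [-5. 13.]
scene 25 18 [-2. 11.]
scene 30 19 [-3. 12.]
scene 35 19 [-5. 13.]
scene 40 18 [-4. 13.]
scene 45 19 [-8. 11.]
scene 50 32 [-13.  19.]
scene 55 17 [-12.  18.]
```

move_arm --deltas '[[[255,-0.04,0.18,-0.3,0],[255,0,0,-0.5,0],[255,0,0,-0.5,0],[255,0,0,-0.4,0],[255,0,0,-0.2,0],[255,0,0,0,0],[255,0,0,-0.1,0],[255,0,0,-0.1,0],[255,0,0,-0.1,0],[255,0,0,-0.1,0]]]'

```text
t: 9.17
position: [0.6172, 0.164, 0.0737]
eef_rot: [2.103, 2.332, 0.003]
wrist_force: [0.8, -0.9, -0.7]
width: 0.207
grasp_force: 58.9
```

move_arm --deltas '[[[255,0,0,-0.1,0],[255,0,0,-0.1,0],[255,0,0,-0.1,0],[255,0,0,-0.1,0],[255,0,0,-0.1,0]]]'

```text
t: 9.58
position: [0.6181, 0.1641, 0.0554]
eef_rot: [2.103, 2.33, 0.005]
wrist_force: [-1.0, -1.1, 9.5]
width: 0.206
grasp_force: 59.7
```

move_arm --deltas '[[[255,0,0,-0.1,0],[255,0,0,-0.1,0],[255,0,0,-0.1,0],[255,0,0,-0.1,0],[255,0,0,0,0]]]'

```text
t: 10.0
position: [0.6167, 0.1639, 0.0407]
eef_rot: [2.103, 2.333, 0.001]
wrist_force: [-8.1, -1.5, 16.5]
width: 0.206
grasp_force: 60.6
```

move_arm --deltas '[[[255,0,0,-0.05,0],[255,0,0,-0.05,0],[255,0,0,0,0]]]'

```text
t: 10.25
position: [0.6168, 0.164, 0.0406]
eef_rot: [2.102, 2.332, 0.002]
wrist_force: [-13.7, -2.8, 29.7]
width: 0.203
grasp_force: 62.0
```

move_arm --deltas '[[[200,0,0,0.05,0],[160,0,0,0,0],[130,0,0,0,0],[130,0,0,0,0],[130,0,0,0,0],[130,0,0,0.4,0],[130,0,0,0.7,0],[130,0,0,0.8,0],[130,0,0,0.8,0],[130,0,0,0.7,0],[130,0,0,0.4,0]]]'

```text
t: 11.17
position: [0.6178, 0.1641, 0.1905]
eef_rot: [2.101, 2.331, 0.006]
wrist_force: [0.2, 0.8, 0.8]
width: 0.491
grasp_force: 0.0
```

move_arm --deltas '[[[130,-0.27,0.51,0,6.3],[130,-0.27,0.51,0,6.3],[130,-0.27,0.51,0,6.3],[130,-0.27,0.51,0,6.3],[130,-0.27,0.51,0,6.3],[130,-0.27,0.51,0,6.3],[130,-0.27,0.51,0,6.3],[130,-0.27,0.51,0,6.3],[130,-0.27,0.51,0,6.3],[130,-0.27,0.51,0,6.3],[130,-0.27,0.51,0,6.3],[130,-0.27,0.51,0,6.3]]]'

```text
t: 12.17
position: [0.4862, 0.4096, 0.1856]
eef_rot: [-0.223, -3.132, 0.002]
wrist_force: [0.1, 0.1, 0.3]
width: 0.489
grasp_force: 0.0
```

Run:
```python
from h import *
s=bot.state();r=s["eef_rot"];print(s["position"].round(4),np.degrees(2*np.arctan2(r[1],r[0])).round(1)%360)
f=bot.grab_frame("top");g=bot.grab_frame("scene")
cv2.imwrite("pics/c2.png",np.hstack([cv2.resize(f["image"][120:300,140:400],(400,277)),cv2.resize(g["image"][130:310,300:560],(400,277))])[:,:,::-1])
handled("fan_mid","scene")
P,u,v=world(f); k=(abs(P[:,0]-.62)<.04)&(P[:,1]>-.0)&(P[:,1]<.24)&(P[:,2]>.03)
Q=P[k]
for y in np.arange(0.03,.24,.02):
    q=Q[(Q[:,1]>=y)&(Q[:,1]<y+.02)]
    if len(q): print(round(y+.01,2),len(q),((q.min(0)+q.max(0))/2)[:2].round(3),np.median(q[:,2]).round(3),q[:,2].max().round(3))
```

```text
[0.4862 0.4096 0.1856] 171.8
fan_mid 0.84 435 c [0.4583 0.4347] ang -2.3 s -0.0907 0.0846
-91.0 22 mid [373. 438.] w 24.0 z 20.0
-81.0 26 mid [383. 437.] w 27.0 z 22.0
-71.0 27 mid [393. 437.] w 28.0 z 21.0
-61.0 27 mid [403. 437.] w 28.0 z 21.0
-51.0 26 mid [413. 438.] w 31.0 z 19.0
-41.0 37 mid [423. 437.] w 30.0 z 21.0
-31.0 21 mid [433. 435.] w 17.0 z 22.0
-21.0 20 mid [443. 437.] w 20.0 z 19.0
-11.0 14 mid [453. 436.] w 18.0 z 21.0
-1.0 22 mid [463. 434.] w 17.0 z 21.0
9.0 19 mid [473. 434.] w 18.0 z 20.0
19.0 21 mid [483. 435.] w 19.0 z 21.0
29.0 20 mid [493. 433.] w 16.0 z 21.0
39.0 19 mid [503. 433.] w 16.0 z 19.0
49.0 21 mid [513. 433.] w 19.0 z 21.0
59.0 22 mid [523. 433.] w 19.0 z 20.0
69.0 24 mid [533. 434.] w 31.0 z 23.0
79.0 47 mid [542. 431.] w 30.0 z 23.0
0.04 8 [0.616 0.048] 0.047 0.054
0.06 113 [0.625 0.06 ] 0.052 0.066
0.08 113 [0.623 0.08 ] 0.053 0.064
0.1 121 [0.63  0.099] 0.053 0.082
0.12 89 [0.628 0.12 ] 0.055 0.076
0.14 49 [0.618 0.139] 0.052 0.059
0.16 49 [0.615 0.16 ] 0.051 0.06
0.18 63 [0.61 0.18] 0.051 0.072
0.2 78 [0.612 0.2  ] 0.055 0.076
0.22 115 [0.627 0.22 ] 0.057 0.101
0.24 4 [0.652 0.232] 0.08 0.082
```

View pics/c2.png

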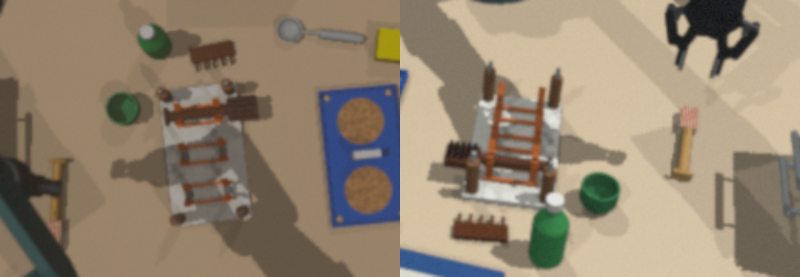

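move_arm --deltas '[[[130,-0.23,0.57,-0.3,5.9],[130,0,0,-0.6,0],[130,0,0,-0.6,0],[130,0,0,-0.6,0],[130,0,0,-0.4,0],[130,0,0,0,0],[130,0,0,0,0]]]'

```text
t: 12.95
position: [0.4778, 0.43, 0.0854]
eef_rot: [-0.074, -3.138, 0.004]
wrist_force: [-0.0, 0.3, 0.8]
width: 0.49
grasp_force: 0.0
```

move_arm --deltas '[[[130,0,0.05,-0.5,0],[130,0,0,-0.5,0],[130,0,0,-0.4,0],[130,0,0,-0.3,0],[130,0,0,-0.25,0],[130,0,0,0,0],[160,0,0,0,0],[190,0,0,0,0],[255,0,0,0,0],[255,0,0,0,0],[255,0,0,0,0],[255,0,0,0,0]]]'

```text
t: 13.95
position: [0.4788, 0.4343, 0.011]
eef_rot: [0.07, 3.138, 0.003]
wrist_force: [0.1, -0.1, 6.1]
width: 0.189
grasp_force: 59.1
```

move_arm --deltas '[[[255,0,0,0,0],[255,0,0,0.5,0],[255,0,0,0.7,0],[255,0,0,0.8,0],[255,0,0,0.8,0],[255,0,0,0.7,0],[255,0,0,0.5,0],[255,0,0,0,0],[255,0,0,0,0]]]'

```text
t: 14.7
position: [0.4782, 0.4339, 0.1702]
eef_rot: [0.07, 3.138, 0.003]
wrist_force: [-0.1, 0.3, -1.3]
width: 0.191
grasp_force: 58.5
```

move_arm --deltas '[[[255,0,-0.5,0,-5.8],[255,-0.02,-0.52,0,-5.8],[255,-0.02,-0.52,0,-5.8],[255,-0.02,-0.52,0,-5.8],[255,-0.02,-0.52,0,-5.8],[255,-0.02,-0.52,0,-5.8],[255,-0.02,-0.52,0,-5.8],[255,-0.02,-0.52,0,-5.8],[255,-0.02,-0.52,0,-5.8],[255,-0.02,-0.52,0,-5.8],[255,-0.02,-0.52,0,-5.8],[255,-0.02,-0.52,0,-5.8]]]'

```text
t: 15.7
position: [0.4672, 0.1833, 0.1657]
eef_rot: [-1.855, -2.532, 0.007]
wrist_force: [0.6, -0.9, -1.1]
width: 0.19
grasp_force: 58.6
```

move_arm --deltas '[[[255,0,-0.52,0,-5.8],[255,0,-0.52,0,-5.8],[255,0,0,0,0],[255,0,0,0,0],[255,0,0,0,0]]]'

```text
t: 16.12
position: [0.4681, 0.1433, 0.1671]
eef_rot: [-2.095, -2.338, 0.003]
wrist_force: [-0.5, 0.5, -0.7]
width: 0.194
grasp_force: 58.6
```

Run:
```python
from h import *
s=bot.state();r=s["eef_rot"];p=s["position"];yaw=np.degrees(2*np.arctan2(r[1],r[0]))%360;print(p.round(4),yaw.round(1))
ax=np.array([np.cos(np.radians(yaw)),np.sin(np.radians(yaw))])
for cam in("top","scene"):
  f=bot.grab_frame(cam)
  P,u,v=world(f); k=(abs(P[:,0]-p[0])<.06)&(abs(P[:,1]-p[1])<.14)&(P[:,2]>.15)&(P[:,2]<.20)
  Q=P[k]; s=(Q[:,:2]-p[:2])@ax; l=(Q[:,:2]-p[:2])@np.array([ax[1],-ax[0]])
  for a in np.arange(-.08,.13,.005):
    q=(s>=a)&(s<a+.005)
    if q.sum()>1: print(cam,round(a*1000),q.sum(),np.round(1000*np.array([l[q].min(),l[q].max()])),Q[q,2].max().round(3))
```

```text
[0.4681 0.1433 0.1671] 96.3
top -65 12 [-15.  13.] 0.178
top -60 24 [-17.  14.] 0.179
top -55 16 [-17.   9.] 0.178
top -50 16 [-11.   7.] 0.177
top -45 16 [-10.   8.] 0.179
scene -60 23 [-14.  18.] 0.177
scene -55 26 [-15.  19.] 0.177
scene -50 14 [-5. 11.] 0.176
scene -45 14 [-0. 10.] 0.177
scene -40 14 [-1. 11.] 0.177
scene -35 16 [-4. 11.] 0.177
scene -30 16 [-4. 16.] 0.176
scene -25 14 [ 3. 12.] 0.178
scene -20 15 [-4. 15.] 0.175
scene -15 20 [ 6. 18.] 0.192
scene -10 19 [11. 24.] 0.198
scene -5 20 [15. 26.] 0.198
scene 0 19 [13. 25.] 0.199
scene 5 18 [-3. 17.] 0.193
scene 10 16 [-1. 12.] 0.177
scene 15 16 [-2. 14.] 0.176
scene 20 14 [-7. 12.] 0.176
scene 25 15 [ 2. 13.] 0.177
scene 30 16 [ 0. 14.] 0.177
scene 35 16 [ 1. 14.] 0.178
scene 40 16 [-5. 13.] 0.178
scene 45 16 [-6. 13.] 0.177
scene 50 14 [-2. 12.] 0.175
scene 55 22 [-9. 19.] 0.176
scene 60 26 [-12.  19.] 0.177
scene 65 27 [-13.  20.] 0.176
scene 70 25 [-14.  19.] 0.176
scene 75 25 [-14.  21.] 0.175
scene 80 25 [-12.  19.] 0.175
scene 85 27 [-11.  17.] 0.175
scene 90 26 [-11.  20.] 0.176
scene 95 26 [-14.  20.] 0.177
scene 100 25 [-11.  20.] 0.176
scene 105 26 [-11.  19.] 0.176
scene 110 15 [-13.  19.] 0.177
```

move_arm --deltas '[[[255,0.02,-0.05,-0.3,0],[255,0,0,-0.5,0],[255,0,0,-0.5,0],[255,0,0,-0.4,0],[255,0,0,-0.2,0],[255,0,0,0,0],[255,0,0,-0.1,0],[255,0,0,-0.1,0],[255,0,0,-0.1,0],[255,0,0,-0.1,0],[255,0,0,-0.1,0],[255,0,0,-0.1,0]]]'

```text
t: 17.22
position: [0.47, 0.1411, 0.0689]
eef_rot: [2.097, 2.338, 0.001]
wrist_force: [-0.5, -0.0, 0.6]
width: 0.196
grasp_force: 58.6
```

move_arm --deltas '[[[255,0,0,-0.1,0],[255,0,0,-0.1,0],[255,0,0,-0.1,0],[255,0,0,-0.1,0],[255,0,0,-0.1,0],[255,0,0,0,0]]]'

```text
t: 17.72
position: [0.4693, 0.1411, 0.048]
eef_rot: [-2.097, -2.338, 0.001]
wrist_force: [-0.3, 0.4, -1.8]
width: 0.195
grasp_force: 58.5
```

move_arm --deltas '[[[255,0,0,-0.1,0],[255,0,0,-0.05,0],[255,0,0,-0.05,0],[255,0,0,0,0]]]'

```text
t: 18.05
position: [0.4702, 0.1412, 0.0447]
eef_rot: [2.097, 2.338, 0.001]
wrist_force: [-8.2, -1.7, 18.8]
width: 0.191
grasp_force: 62.2
```

move_arm --deltas '[[[255,0,0,-0.05,0],[255,0,0,0,0],[255,0,0,0,0]]]'

```text
t: 18.3
position: [0.4702, 0.1412, 0.0445]
eef_rot: [2.097, 2.338, 0.001]
wrist_force: [-12.2, -2.2, 28.5]
width: 0.19
grasp_force: 63.6
```

move_arm --deltas '[[[200,0,0,0.05,0],[160,0,0,0,0],[130,0,0,0,0],[130,0,0,0,0],[130,0,0,0,0],[130,0,0,0.4,0],[130,0,0,0.7,0],[130,0,0,0.8,0],[130,0,0,0.8,0],[130,0,0,0.7,0],[130,0,0,0.3,0]]]'

```text
t: 19.22
position: [0.4715, 0.1414, 0.1931]
eef_rot: [2.095, 2.336, 0.008]
wrist_force: [-0.1, 0.5, -0.5]
width: 0.489
grasp_force: 0.0
```

move_arm --deltas '[[[130,0.13,-0.62,0,-0.1],[130,0.13,-0.62,0,-0.1],[130,0.13,-0.62,0,-0.1],[130,0.13,-0.62,0,-0.2],[130,0.13,-0.62,0,-0.2],[130,0.13,-0.62,0,-0.2],[130,0.13,-0.62,0,-0.2],[130,0.13,-0.62,0,-0.2],[130,0.13,-0.62,0,-0.2],[130,0.13,-0.62,0,-0.2],[130,0.13,-0.62,0,-0.1],[130,0.13,-0.53,0,0]]]'

```text
t: 20.22
position: [0.5317, -0.1544, 0.1869]
eef_rot: [-2.133, -2.303, 0.002]
wrist_force: [0.4, 0.5, 0.7]
width: 0.492
grasp_force: 0.0
```

Run:
```python
from h import *
s=bot.state();r=s["eef_rot"];p=s["position"];yaw=np.degrees(2*np.arctan2(r[1],r[0]))%360;print(p.round(4),yaw.round(1))
g=bot.grab_frame("scene");f=bot.grab_frame("top")
cv2.imwrite("pics/c3.png",np.hstack([cv2.resize(f["image"][120:300,140:400],(400,277)),cv2.resize(g["image"][130:310,220:480],(400,277))])[:,:,::-1])
P,u,v=world(f); c=np.array([.543,.150]);a=np.radians(6.1);R=np.array([[np.cos(a),np.sin(a)],[-np.sin(a),np.cos(a)]])
L=(P[:,:2]-c)@R.T
for x0 in(-.074,.074):
  for y in np.arange(-.12,.12,.02):
    k=(abs(L[:,0]-x0)<.012)&(L[:,1]>=y)&(L[:,1]<y+.02)&(P[:,2]>.03)
    if k.sum(): print(x0,round(y*1000+10),k.sum(),np.median(P[k,2]).round(4))
k=(abs(L[:,0])<.14)&(abs(L[:,1])<.09)&(P[:,2]>.09)&(P[:,2]<.104)
q=L[k]
for sx in(-1,1):
  for sy in(-1,1):
    w=q[(q[:,0]*sx>.1)&(q[:,1]*sy>.04)]; print("pin",len(w),w.mean(0).round(4) if len(w) else 0)
g2=bot.grab_frame("scene");m=bot.masks_of(g2,"tray_mid")
W,u,v=world(g2,m[0]["mask"]);W=W[W[:,2]>.035];print("grip scene",rect(W))
```

```text
[ 0.5317 -0.1544  0.1869] 94.4
-0.074 -70 11 0.0537
-0.074 -50 56 0.0528
-0.074 -30 56 0.0537
-0.074 -10 50 0.0512
-0.074 10 50 0.0518
-0.074 30 61 0.0523
-0.074 50 56 0.0517
-0.074 70 59 0.0515
-0.074 90 60 0.0525
-0.074 110 41 0.0516
0.074 -110 34 0.0531
0.074 -90 63 0.0521
0.074 -70 61 0.0533
0.074 -50 53 0.0508
0.074 -30 55 0.053
0.074 -10 49 0.0515
0.074 10 48 0.0513
0.074 30 58 0.0528
0.074 50 50 0.0518
0.074 70 12 0.0542
0.074 110 3 0.0421
pin 7 [-0.117 -0.059]
pin 7 [-0.1164  0.06  ]
pin 5 [ 0.1137 -0.0586]
pin 8 [0.1149 0.0597]
grip scene (array([ 536.7, -151.4]), array([20.3, 50.5]), 8.4)
```

View pics/c3.png

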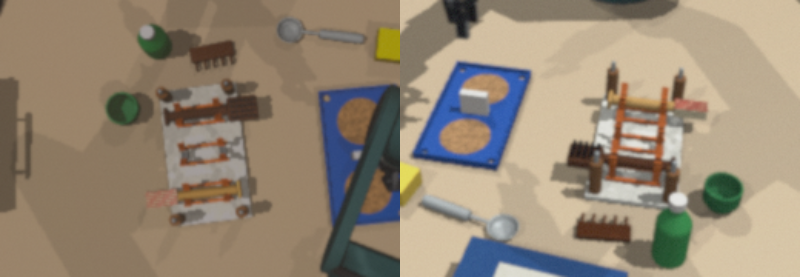

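move_arm --deltas '[[[130,0.05,0.01,-0.5,0.1],[130,0,0,-0.7,0],[130,0,0,-0.7,0],[130,0,0,-0.7,0],[130,0,0,-0.6,0],[130,0,0,-0.4,0],[130,0,0,-0.4,0],[130,0,0,-0.2,0],[130,0,0,0,0],[170,0,0,0,0],[200,0,0,0,0],[255,0,0,0,0]]]'

```text
t: 21.42
position: [0.5352, -0.1527, 0.0227]
eef_rot: [2.13, 2.306, 0.002]
wrist_force: [0.6, 0.8, -2.4]
width: 0.152
grasp_force: 59.8
```

move_arm --deltas '[[[255,0,0,0,0],[255,0,0,0,0],[255,0,0,0,0],[255,0,0,0,0]]]'

```text
t: 21.75
position: [0.5352, -0.1527, 0.0226]
eef_rot: [2.13, 2.306, 0.002]
wrist_force: [0.5, 1.9, 6.1]
width: 0.149
grasp_force: 61.0
```

move_arm --deltas '[[[255,0,0,0.3,0],[255,0,0,0.5,0],[255,0,0,0.6,0],[255,0,0,0.6,0],[255,0,0,0.6,0],[255,0,0,0.5,0],[255,0,0,0.3,0],[255,0,0,0,0]]]'

```text
t: 22.42
position: [0.5355, -0.1532, 0.1602]
eef_rot: [2.129, 2.303, 0.003]
wrist_force: [1.5, 0.3, -3.7]
width: 0.152
grasp_force: 59.9
```

move_arm --deltas '[[[255,0.015,0.3,0,0.1],[255,0.015,0.6,0,0.1],[255,0.015,0.7,0,0.1],[255,0.015,0.7,0,0.1],[255,0.015,0.7,0,0.1],[255,0.015,0.7,0,0.1],[255,0.015,0.7,0,0.1],[255,0.015,0.7,0,0.2],[255,0.015,0.7,0,0.2],[255,0.015,0.7,0,0.2],[255,0.015,0.6,0,0.2],[255,0.015,0.45,0,0.1]]]'

```text
t: 23.42
position: [0.5391, 0.1523, 0.1538]
eef_rot: [-2.094, -2.336, 0.005]
wrist_force: [0.2, -0.9, -4.3]
width: 0.148
grasp_force: 59.7
```

move_arm --deltas '[[[255,0,0,0,0],[255,0,0,0,0],[255,0,0,0,0],[255,0,0,0,0]]]'

```text
t: 23.75
position: [0.5407, 0.1488, 0.1557]
eef_rot: [-2.1, -2.335, 0.003]
wrist_force: [-0.3, -0.1, -3.1]
width: 0.152
grasp_force: 59.7
```

```bash
cat >> h.py <<'E'
def trayrect(cam,zu):
    f=bot.grab_frame(cam); P,u,v=world(f)
    col=f["image"][v,u].astype(int)
    k=(abs(P[:,0]-.54)<.18)&(abs(P[:,1]-.15)<.13)&(P[:,2]>zu+.008)&(P[:,2]<zu+.024)&(col[:,2]>col[:,0]*1.5)&(col[:,2]>col[:,1]*1.3)
    Q=P[k]; print(cam,k.sum(),rect(Q),np.percentile(Q[:,2],[5,50,95]).round(4))
    A=np.c_[Q[:,:2]-[.54,.15],np.ones(len(Q))];print("tilt deg",np.degrees(np.linalg.lstsq(A,Q[:,2],rcond=None)[0][:2]).round(2))
    return f
E
python3 - <<'E'
from h import *
s=bot.state();r=s["eef_rot"];p=s["position"];yaw=np.degrees(2*np.arctan2(r[1],r[0]))%360;print(p.round(4),yaw.round(2))
z=p[2]-.0226
f=trayrect("top",z);g=trayrect("scene",z)
cv2.imwrite("pics/c4.png",np.hstack([cv2.resize(f["image"][120:300,160:360],(399,360)),cv2.resize(g["image"][100:280,290:490],(400,360))])[:,:,::-1])
E
```

```text
[0.5407 0.1488 0.1557] 96.07
top 994 (array([540.3, 147.4]), array([257.1, 148.7]), 6.0) [0.1412 0.1427 0.1496]
tilt deg [ 0.21 -0.31]
scene 932 (array([542.7, 148.3]), array([265.2, 147.5]), 6.1) [0.1412 0.1427 0.1491]
tilt deg [0.29 0.13]
```

View pics/c4.png

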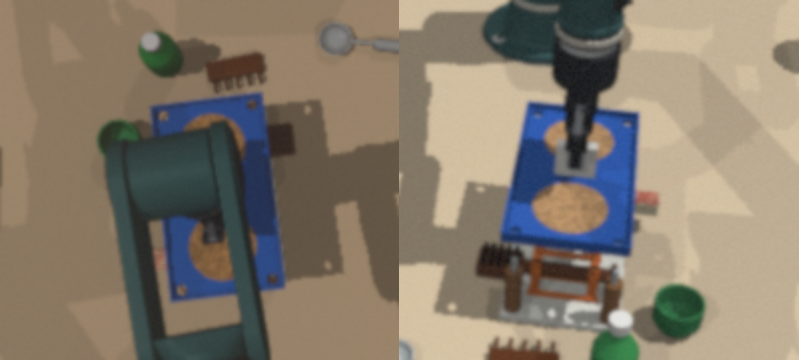

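move_arm --deltas '[[[255,0.04,0.065,-0.2,0],[255,0,0,-0.3,0],[255,0,0,-0.2,0],[255,0,0,0,0],[255,0,0,0,0],[255,0,0,-0.1,0],[255,0,0,-0.1,0],[255,0,0,-0.1,0],[255,0,0,-0.1,0],[255,0,0,0,0]]]'

```text
t: 24.68
position: [0.5423, 0.152, 0.1117]
eef_rot: [-2.099, -2.336, 0.002]
wrist_force: [-0.2, -1.0, -4.7]
width: 0.151
grasp_force: 59.6
```

move_arm --deltas '[[[255,0,0,-0.1,0],[255,0,0,-0.1,0],[255,0,0,-0.08,0],[255,0,0,0,0],[255,0,0,0,0]]]'

```text
t: 25.1
position: [0.5428, 0.1521, 0.1015]
eef_rot: [-2.099, -2.337, 0.0]
wrist_force: [0.2, -0.7, -3.3]
width: 0.157
grasp_force: 59.7
```

move_arm --deltas '[[[255,0,0,-0.03,0],[255,0,0,-0.02,0],[255,0,0,0,0],[255,0,0,0,0]]]'

```text
t: 25.43
position: [0.5432, 0.1521, 0.1006]
eef_rot: [2.099, 2.336, 0.001]
wrist_force: [-1.4, -0.0, 1.1]
width: 0.154
grasp_force: 60.4
```

move_arm --deltas '[[[200,0,0,0,0],[160,0,0,0,0],[130,0,0,0,0],[130,0,0,0,0],[130,0,0,0.4,0],[130,0,0,0.7,0],[130,0,0,0.7,0],[130,0,0,0.7,0],[80,0,0,0.4,0]]]'

```text
t: 26.18
position: [0.5442, 0.1523, 0.2198]
eef_rot: [2.097, 2.334, 0.007]
wrist_force: [-0.2, 1.5, 0.4]
width: 0.616
grasp_force: 0.0
```

Run:
```python
from h import *
g=trayrect("scene",.078);f=trayrect("top",.078)
cv2.imwrite("pics/c5.png",np.hstack([cv2.resize(f["image"][120:300,160:360],(399,360)),cv2.resize(g["image"][100:280,290:490],(400,360))])[:,:,::-1])
for F,c in((f,"top"),(g,"scene")):
  for n in("bowl","jar"):
    m=bot.masks_of(F,n)
    if not m: print(c,n,"none");continue
    W,u,v=world(F,m[0]["mask"]);h=W[:,2].max()
    W=W[W[:,2]>.035];print(c,n,round(m[0]["p"],2),rect(W),h.round(3))
```

```text
scene 825 (array([546.2, 151.8]), array([264.8, 148. ]), 6.1) [0.0861 0.0881 0.0942]
tilt deg [0.36 0.05]
top 899 (array([543.2, 151.1]), array([257.6, 149.5]), 5.9) [0.0862 0.0878 0.095 ]
tilt deg [ 0.21 -0.3 ]
top bowl none
top jar 0.72 (array([ 620. , -321.2]), array([47.8, 48.6]), 18.5) 0.061
scene bowl 0.68 (array([632.3, 302.8]), array([60.9, 61.5]), 79.7) 0.047
scene jar 0.56 (array([ 623.9, -320.5]), array([48.3, 47. ]), 0.3) 0.058
```

View pics/c5.png

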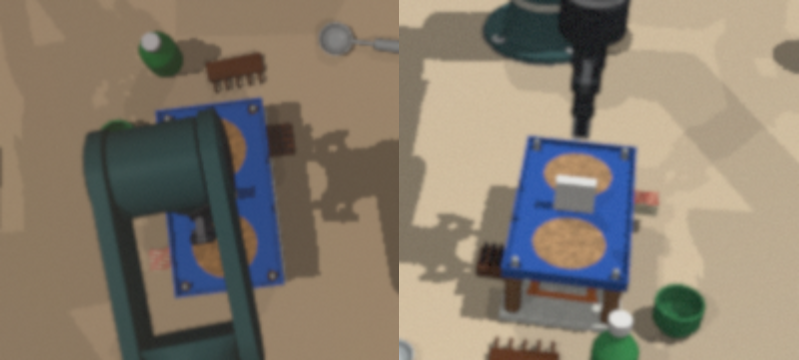

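move_arm --deltas '[[[0,0.3,0.6,0,0],[0,0.4,0.65,0,0],[0,0.4,0.65,0,0],[0,0.4,0.65,0,0],[0,0.4,0.65,0,0],[0,0.24,0.58,0,0],[0,0,0,-0.6,0],[0,0,0,-0.7,0],[0,0,0,-0.7,0],[0,0,0,-0.6,0],[0,0,0,0,0],[0,0,0,0,0]]]'

```text
t: 27.48
position: [0.6266, 0.3025, 0.1076]
eef_rot: [-2.097, -2.334, 0.011]
wrist_force: [-0.4, 0.3, 0.5]
width: 1.002
grasp_force: 0.0
```

move_arm --deltas '[[[0,0.1,0,-0.4,0],[0,0,0,-0.5,0],[0,0,0,-0.5,0],[0,0,0,-0.5,0],[0,0,0,-0.3,0],[0,0,0,-0.15,0],[0,0,0,0,0],[60,0,0,0,0],[80,0,0,0,0],[100,0,0,0,0],[255,0,0,0,0],[255,0,0,0,0]]]'

```text
t: 28.48
position: [0.6342, 0.304, 0.0207]
eef_rot: [2.098, 2.335, 0.007]
wrist_force: [0.3, -0.3, 6.2]
width: 0.694
grasp_force: 65.3
```

move_arm --deltas '[[[255,0,0,0,0],[255,0,0,0,0]]]'

```text
t: 28.65
position: [0.6342, 0.3039, 0.0207]
eef_rot: [2.098, 2.335, 0.007]
wrist_force: [0.0, 0.2, 6.2]
width: 0.695
grasp_force: 65.3
```

move_arm --deltas '[[[255,0,0,0.5,0],[255,0,0,0.8,0],[255,0,0,0.9,0],[255,0,0,0.9,0],[255,0,0,0.8,0],[255,0,0,0.3,0]]]'

```text
t: 29.15
position: [0.6344, 0.3041, 0.1927]
eef_rot: [2.096, 2.334, 0.014]
wrist_force: [0.7, 0.7, 0.4]
width: 0.694
grasp_force: 65.3
```

move_arm --deltas '[[[255,-0.04,-0.26,0,-6.4],[255,-0.04,-0.26,0,-6.4],[255,-0.04,-0.26,0,-6.4],[255,-0.05,-0.26,0,-6.4],[255,-0.05,-0.26,0,-6.4],[255,-0.05,-0.26,0,-6.4],[255,-0.05,-0.26,0,-6.4],[255,-0.05,-0.26,0,-6.4],[255,-0.05,-0.26,0,-6.4],[255,-0.05,-0.26,0,-6.4],[255,-0.05,-0.26,0,-6.4],[255,-0.05,-0.26,0,-6.4]]]'

```text
t: 30.15
position: [0.6089, 0.1778, 0.1836]
eef_rot: [3.098, 0.519, -0.005]
wrist_force: [-0.1, -0.7, -1.4]
width: 0.697
grasp_force: 65.2
```

move_arm --deltas '[[[255,-0.04,-0.26,0,-6.4],[255,-0.04,-0.26,0,-6.4],[255,0,0,0,0],[255,0,0,0,0],[255,0,0,0,0]]]'

```text
t: 30.57
position: [0.6063, 0.1581, 0.1847]
eef_rot: [-3.136, -0.183, 0.002]
wrist_force: [-0.2, -0.3, -1.9]
width: 0.695
grasp_force: 65.2
```

move_arm --deltas '[[[255,0.07,0,-0.4,0],[255,0,0,-0.5,0],[255,0,0,-0.4,0],[255,0,0,-0.3,0],[255,0,0,-0.15,0],[255,0,0,0,0],[255,0,0,-0.08,0],[255,0,0,-0.05,0],[255,0,0,0,0],[255,0,0,0,0]]]'

```text
t: 31.4
position: [0.6098, 0.1578, 0.1114]
eef_rot: [-3.136, -0.179, -0.002]
wrist_force: [-0.7, 1.2, -1.3]
width: 0.695
grasp_force: 65.2
```

move_arm --deltas '[[[255,0,0,-0.05,0],[255,0,0,-0.05,0],[255,0,0,0,0],[255,0,0,0,0]]]'

```text
t: 31.73
position: [0.6095, 0.1577, 0.1067]
eef_rot: [3.136, 0.179, 0.001]
wrist_force: [-0.1, -0.7, -1.1]
width: 0.698
grasp_force: 65.2
```

move_arm --deltas '[[[255,0,0,-0.03,0],[255,0,0,-0.02,0],[255,0,0,0,0],[255,0,0,0,0]]]'

```text
t: 32.07
position: [0.6096, 0.1577, 0.1067]
eef_rot: [3.136, 0.179, 0.003]
wrist_force: [-2.7, 0.1, 4.9]
width: 0.696
grasp_force: 66.0
```

move_arm --deltas '[[[120,0,0,0,0],[60,0,0,0,0],[30,0,0,0,0],[0,0,0,0,0],[0,0,0,0,0],[0,0,0,0.4,0],[0,0,0,0.7,0],[0,0,0,0.8,0],[0,0,0,0.7,0],[0,0,0,0.3,0]]]'

```text
t: 32.9
position: [0.611, 0.158, 0.2256]
eef_rot: [-3.136, -0.179, -0.012]
wrist_force: [0.7, -0.6, 0.5]
width: 0.998
grasp_force: 0.0
```

move_arm --deltas '[[[0,0.02,-0.66,0,0],[0,0.02,-0.66,0,0],[0,0.02,-0.66,0,0],[0,0.02,-0.66,0,0],[0,0.02,-0.66,0,0],[0,0.02,-0.66,0,0],[0,0.02,-0.66,0,0],[0,0.02,-0.66,0,0],[0,0.02,-0.66,0,0],[0,0.02,-0.66,0,0],[0,0.02,-0.66,0,0],[0,0.02,-0.66,0,0]]]'

```text
t: 33.9
position: [0.6185, -0.1603, 0.2191]
eef_rot: [-3.136, -0.179, 0.003]
wrist_force: [0.3, 0.2, 0.1]
width: 0.992
grasp_force: 0.0
```

Run:
```python
from h import *
print(bot.state()["position"].round(4))
g=trayrect("scene",.078);f=trayrect("top",.078)
cv2.imwrite("pics/c6.png",np.hstack([cv2.resize(f["image"][110:290,200:480],(400,257)),cv2.resize(g["image"][120:300,160:440],(400,257))])[:,:,::-1])
for F,c in((f,"top"),(g,"scene")):
  for n in("bowl","jar"):
    m=bot.masks_of(F,n)
    if not m: print(c,n,"none");continue
    W,u,v=world(F,m[0]["mask"]);h=W[:,2].max()
    W=W[W[:,2]>h-.025];print(c,n,round(m[0]["p"],2),rect(W),h.round(3))
```

```text
[ 0.6185 -0.1603  0.2191]
scene 761 (array([544.7, 151.5]), array([265.3, 147.4]), 6.2) [0.0862 0.0885 0.094 ]
tilt deg [ 0.28 -0.07]
top 1293 (array([542.8, 150.5]), array([255.5, 148.2]), 6.1) [0.0861 0.0877 0.0933]
tilt deg [ 0.19 -0.56]
top bowl 0.66 (array([610.3, 155.4]), array([59.3, 60.4]), 89.7) 0.136
top jar 0.57 (array([ 564.2, -188.3]), array([0., 0.]), 0.0) 0.5
scene bowl 0.8 (array([614.6, 156.5]), array([62.6, 56.6]), 33.9) 0.133
scene jar 0.74 (array([ 623.8, -320.9]), array([48.5, 49.1]), 71.6) 0.057
```

View pics/c6.png

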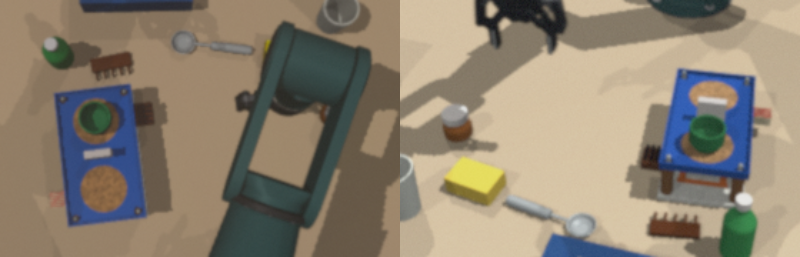

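move_arm --deltas '[[[0,0.05,-0.7,0,0],[0,0,-0.7,0,0],[0,0,-0.7,0,0],[0,0,-0.7,0,0],[0,0,-0.7,0,0],[0,0,-0.5,-0.3,0],[0,0,0,-0.7,0],[0,0,0,-0.7,0],[0,0,0,-0.7,0],[0,0,0,-0.3,0],[0,0,0,0,0],[0,0,0,0,0]]]'

```text
t: 35.2
position: [0.621, -0.3181, 0.1118]
eef_rot: [-3.135, -0.18, 0.002]
wrist_force: [0.5, 0.2, 0.7]
width: 1.004
grasp_force: 0.0
```

move_arm --deltas '[[[0,0,-0.06,-0.4,0],[0,0,0,-0.5,0],[0,0,0,-0.5,0],[0,0,0,-0.5,0],[0,0,0,-0.3,0],[0,0,0,-0.2,0],[0,0,0,0,0],[60,0,0,0,0],[80,0,0,0,0],[100,0,0,0,0],[255,0,0,0,0],[255,0,0,0,0]]]'

```text
t: 36.2
position: [0.6223, -0.3221, 0.0196]
eef_rot: [3.134, 0.179, 0.006]
wrist_force: [-0.9, 1.5, 5.9]
width: 0.6
grasp_force: 61.3
```

move_arm --deltas '[[[255,0,0,0,0],[255,0,0,0,0]]]'

```text
t: 36.37
position: [0.6223, -0.3221, 0.0196]
eef_rot: [3.134, 0.179, 0.006]
wrist_force: [-1.3, 0.6, 6.0]
width: 0.599
grasp_force: 61.3
```

move_arm --deltas '[[[255,0,0,0.5,0],[255,0,0,0.8,0],[255,0,0,0.9,0],[255,0,0,0.9,0],[255,0,0,0.9,0],[255,0,0,0.5,0]]]'

```text
t: 36.87
position: [0.6221, -0.3223, 0.2025]
eef_rot: [3.132, 0.178, 0.01]
wrist_force: [0.8, -0.4, -0.5]
width: 0.598
grasp_force: 62.1
```

move_arm --deltas '[[[255,-0.2,0.6,0,0],[255,-0.22,0.7,0,0],[255,-0.22,0.7,0,0],[255,-0.22,0.7,0,0],[255,-0.22,0.7,0,0],[255,-0.22,0.7,0,0],[255,-0.22,0.7,0,0],[255,-0.22,0.7,0,0],[255,-0.22,0.7,0,0],[255,-0.22,0.7,0,0],[255,-0.22,0.7,0,0],[255,-0.22,0.7,0,0]]]'

```text
t: 37.87
position: [0.5153, 0.0117, 0.1965]
eef_rot: [3.136, 0.178, 0.0]
wrist_force: [-0.2, 0.6, -1.4]
width: 0.596
grasp_force: 62.1
```

move_arm --deltas '[[[255,-0.22,0.7,0,0],[255,-0.22,0.7,0,0],[255,-0.22,0.7,0,0],[255,-0.22,0.7,0,0],[255,-0.1,0.3,0,0],[255,0,0,0,0],[255,0,0,0,0],[255,0,0,0,0]]]'

```text
t: 38.53
position: [0.4771, 0.1338, 0.1965]
eef_rot: [3.136, 0.178, 0.0]
wrist_force: [0.1, -0.7, -0.7]
width: 0.6
grasp_force: 62.1
```

move_arm --deltas '[[[255,0.02,0.25,-0.2,0],[255,0,0,-0.4,0],[255,0,0,-0.5,0],[255,0,0,-0.5,0],[255,0,0,-0.3,0],[255,0,0,-0.1,0],[255,0,0,0,0],[255,0,0,-0.08,0],[255,0,0,-0.05,0],[255,0,0,0,0],[255,0,0,0,0]]]'

```text
t: 39.45
position: [0.4782, 0.1446, 0.1121]
eef_rot: [-3.136, -0.179, -0.002]
wrist_force: [-0.8, 0.6, -2.1]
width: 0.599
grasp_force: 62.1
```

move_arm --deltas '[[[255,0,0,-0.05,0],[255,0,0,-0.05,0],[255,0,0,0,0],[255,0,0,0,0]]]'

```text
t: 39.78
position: [0.4776, 0.1445, 0.1072]
eef_rot: [3.136, 0.179, -0.001]
wrist_force: [0.0, 0.2, -1.9]
width: 0.595
grasp_force: 62.1
```

move_arm --deltas '[[[255,0,0,-0.04,0],[255,0,0,-0.02,0],[255,0,0,0,0],[255,0,0,0,0]]]'

```text
t: 40.12
position: [0.4779, 0.1446, 0.1056]
eef_rot: [3.136, 0.179, 0.001]
wrist_force: [-1.0, -0.5, 2.8]
width: 0.598
grasp_force: 62.9
```

Contact made; release, rise and swing clear.

move_arm --deltas '[[[120,0,0,0,0],[60,0,0,0,0],[30,0,0,0,0],[0,0,0,0,0],[0,0,0,0,0],[0,0,0,0.4,0],[0,0,0,0.7,0],[0,0,0,0.8,0],[0,0,0,0.7,0],[0,0,0,0.3,0]]]'

```text
t: 40.95
position: [0.4795, 0.1448, 0.2256]
eef_rot: [-3.136, -0.179, -0.012]
wrist_force: [1.5, 0.6, 0.5]
width: 1.0
grasp_force: 0.0
```

move_arm --deltas '[[[0,-0.1,-0.6,0,0],[0,-0.1,-0.7,0,0],[0,-0.1,-0.7,0,0],[0,-0.1,-0.7,0,0],[0,-0.1,-0.7,0,0],[0,-0.1,-0.7,0,0],[0,-0.1,-0.7,0,0],[0,-0.1,-0.7,0,0],[0,-0.1,-0.7,0,0],[0,-0.1,-0.7,0,0],[0,0,0,0,0],[0,0,0,0,0]]]'

```text
t: 41.95
position: [0.4372, -0.1325, 0.2198]
eef_rot: [-3.136, -0.174, 0.002]
wrist_force: [-0.7, -1.0, -0.9]
width: 1.0
grasp_force: 0.0
```

Run:
```python
from h import *
g=trayrect("scene",.078);f=trayrect("top",.078)
cv2.imwrite("pics/c7.png",np.hstack([cv2.resize(f["image"][120:300,160:360],(399,360)),cv2.resize(g["image"][100:280,290:490],(400,360))])[:,:,::-1])
for F,c in((f,"top"),(g,"scene")):
  for n in("bowl","jar"):
    m=bot.masks_of(F,n)
    if not m: print(c,n,"none");continue
    W,u,v=world(F,m[0]["mask"]);h=W[:,2].max()
    W=W[W[:,2]>h-.02];print(c,n,round(m[0]["p"],2),rect(W),h.round(3))
P,u,v=world(f); c=np.array([.543,.150]);a=np.radians(6.1);R=np.array([[np.cos(a),np.sin(a)],[-np.sin(a),np.cos(a)]])
L=(P[:,:2]-c)@R.T
for x0,y0 in((-.074,.1),(.074,-.1)):
    k=(abs(L[:,0]-x0)<.012)&(abs(L[:,1]-y0)<.012)&(P[:,2]<.075); print(k.sum(),np.median(P[k,2]).round(4))
```

```text
scene 746 (array([546.1, 151.4]), array([263.4, 147.6]), 6.2) [0.0861 0.0881 0.0943]
tilt deg [ 0.28 -0.01]
top 1296 (array([543.1, 150.9]), array([256.4, 148.7]), 5.8) [0.0861 0.0876 0.0929]
tilt deg [ 0.15 -0.51]
top bowl 0.8 (array([609.4, 156.4]), array([60.2, 58.7]), 44.4) 0.136
top jar 0.82 (array([476.2, 142.2]), array([47.7, 47.1]), 88.8) 0.146
scene bowl 0.57 (array([614.8, 156. ]), array([64. , 55.4]), 15.1) 0.133
scene jar 0.68 (array([479.3, 142.2]), array([48.6, 43.8]), 33.9) 0.143
73 0.0521
73 0.0518
```

View pics/c7.png

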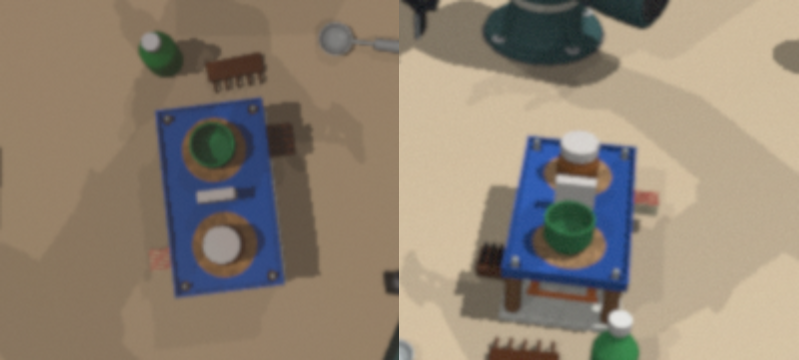

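The bowl (212,145) and jar (222,245) stand upright on their pads. The tray is level on all four pins, and the brush and fan are still seated.

```bash
python3 -c "
from plant import bot
print(bot.close_job())"
```

```text
the job is handed in; nothing more can be done
None
```

The job is handed in: brush and fan (the only two handled things there) are seated in the clip stand, the tray sits level on all four posts, and the bowl and jar stand upright on its two pads; I have no verdict back from the judging.

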